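# Set the covered button tray on the mending tin and lift off the cover alone

### The arm

A 7-joint arm with a two-finger parallel gripper is mounted at the origin on a cart in front of the work surface, level with it; the furniture and walls round the work are solid. World frame = base frame: x ahead of the robot, y to its left, z up, the work surface at z = 0. Lengths are in m, angles in rad, forces in N, time in s.
With the tool pointing down it reaches from about 0.425 to 1.025 m from the base axis. Payload 9.4 kg.
Tool frame: the origin (TCP) lies on the centre line of the jaws, within the pads' length; the fingertips stand robot.tip_extent ahead of it and the grasp point (between the pads) lies 6 mm ahead of it (robot.tip_extent is the distance from the TCP to the fingertips, in m); x points along the fingers, y is the direction in which the jaws open and shut, and the axes are right-handed (so a half turn about x gives the same grasp; the last joint's range is limited). The gripper opens to 93 mm and grips with 3 to 60 N. Pads are 15 mm wide; open, the fingers measure 128 mm over their backs; the gripper's body (75 mm by 188 mm) begins 65 mm behind the grasp point.
Start: joints at [-1.252, 0.599, -0.003, 1.599, 0.002, 0.943, -0.08], TCP at [0.28, 0.669, 0.244] pointing down, gripper open.
Joint ranges: [-2.57, 2.57], [-0.35, 1.97], [-1.29, 1.29], [0.11, 2.56], [-1.05, 4.19], [0.11, 1.86], [-2.63, 2.63]. Speed limits (rad/s): [2.22, 2.22, 3.01, 3.01, 3.14, 3.14, 3.14].

### API

Orientations are given as [roll, pitch, yaw] about the fixed x, y, z axes, in that order (R = Rz(yaw) Ry(pitch) Rx(roll)).
In Python, from bench import robot gives the robot as it stands. The module is installed in compiled form; this text tells all that it offers. Calls block until the motion is done:
- robot.movep(position, orientation): joint-space move of the TCP to a pose.
- robot.move_l(position, velocity=0.15, orientation=None): straight line of the TCP; orientation=None keeps the orientation; velocity is the mean speed in m/s.
- robot.goto_joints(angles): joint-space move.
- robot.gripper_to(opening, newtons=None): opening from 0.0 (shut) to 1.0 (fully open); newtons is the grip in N (None keeps the last); returns when the fingers have stopped.
- robot.wait(seconds).
- robot.ik(position, orientation): joint angles nearest the present ones, or None.
- robot.get_image(name): name is "side" or "top"; returns a dict with "img" (384x512x3 uint8, blue, green, red), "z_map" (384x512 float32, m along the optical axis (not along the pixel's ray), 0 where there is no reading), "fx", "fy", "cx", "cy" (pixels), "origin" and "attitude" of the camera in the world. Camera axes: x right, y down, z forward; pixel columns grow to the right and rows downward; lengths in m; the calibration is good to about 2 mm. A picture is of the moment at which its call begins.
A pose or a line that the arm cannot do raises robot.Unreachable and nothing moves.
- robot.job_done(): hands the job in, once; it reports no verdict.
Readings, each from a call of its own:
- robot.read_clock(): time.
- robot.read_joint_pos(): joint angles.
- robot.read_joint_velocities(): joint speeds.
- robot.read_joint_torque(): joint torques, N m.
- robot.read_tool_pos(): TCP position.
- robot.read_tcp_rot(): TCP orientation.
- robot.read_contact_force(): force on the tool from outside, world axes, zero at the start.
- robot.read_torque(): the same for the moment, N m.
- robot.read_finger_gap(): opening from 0.0 (shut) to 1.0 (fully open).
Only numpy, scipy, OpenCV 4.12 (cv2) and the standard library are available. Lean on these libraries where they do the work, as an engineer would, in place of code of your own. Each camera call takes 0.05 s, during which the arm holds its last target. There are 200 camera calls.

### The job

Pull the small wooden drawer out to its stop, pick up the covered button tray in it by its centre knob (inner and outer lid come up nested together), carry it level to the open mending tin and lower it until the inner lid sits fully home in the tin's mouth. Then let go of the knob, take the outer lid alone by its wooden grip ring and lift it straight up, leaving the inner lid seated with its buttons for the customer to choose from. Finish while still holding the outer lid level over the tin, about 10 cm above where it sat, with the drawer left open and the tin and everything else where they stand.

Things in the scene. Friction and masses are not known exactly. Their poses are not given: they have to be found in the camera images.
- drawer (a joint): how far the drawer is pulled out of the small wooden one-drawer unit (m): 0 shut, 0.16 at its stop; it slides straight out along the unit's own -x with 1 to 2 N of friction and stays where it is left
- drawer_unit: fixed wooden drawer unit, 176 wide, 165 deep, 105 high, with a flat ticket pad on its rear top; origin at the centre of its underside, z up; its front looks along its own -x, 82.5 mm from the origin. Inside, the drawer is 134 deep and 140 wide, its floor 16 mm, side and back walls 56 mm and front board 93 mm above the counter
- drawer_handle (a point): centre of the drawer's steel bar handle, a round bar 10 mm thick, 84 mm long along the unit's y, 35 mm in front of the drawer front (30 mm clear gap), 76 mm above the counter, 29 mm below the unit's top; axes as the unit's; moves with the drawer
- inner_lid: inner lid: round aluminium tray, starts in the drawer under the outer lid, 3 buttons in it. Origin: centre of its underside, z up. Plug 98 mm across, 20 high, bottom edge tapered; flange 115 across, z 20 to 24; central stem 14 thick with a dark wooden knob 22 across, z 46 to 72. 0.2 kg. Lifted by the knob it carries the outer lid. Seated, its origin is 42 mm above the tin's
- inner_knob (a point): centre of the inner lid's knob, on its axis, 58 mm above the inner lid's underside; the knob's top is 14 mm above this point, and nested, the outer lid's grip ring ends 15 mm below it
- outer_lid: outer lid: round steel cover 124 mm across, 15 high, skirt 119 inside; the inner knob stands through its 32 mm centre hole, and round the hole is a dark wooden grip ring, 42 across outside, z 15 to 31. Origin: centre of the skirt's lower edge, z up. 0.16 kg. Lies loose on the inner flange: nested, its origin is 12 mm above the inner lid's, the skirt reaching 8 mm below the flange
- outer_ring (a point): centre of the outer lid's grip ring, on its axis, 23 mm above the outer lid's origin, 8 mm below the ring's top and 8 mm above the lid's flat top; nested, the inner knob rises 37 mm above this point
- tin: round open steel mending tin standing loose on the counter, 109 mm across outside, 62 mm high, 3 mm walls, mouth 103 mm across inside, two thread bobbins lying inside; 0.8 kg. Origin at the centre of its underside, z up
- tin_mouth (a point): centre of the tin's mouth at rim height, 62 mm above the counter
- button_1: coat button 28 mm across and 5 mm thick in a compartment of the inner lid, hidden under the outer lid; origin at the centre of its underside
- button_2: second coat button, same size, in the inner lid
- button_3: third coat button, same size, in the inner lid
- pin_tin: bystander: small round pin tin with its lid on, 60 mm across and 21 mm high, on the counter near the robot; origin at the centre of its underside
- chalk: bystander: three-cornered piece of tailor's chalk, 44 mm, 8 mm thick, on the counter; origin under its centre
- ticket_pad: bystander: loose ticket pad, 131 x 69 x 12 mm, on the counter near the robot's edge; origin under its centre
- spool: bystander: standing thread spool, 29 mm across and 47 mm high, to the right of the tin; origin under its centre
- tag_bundle: bystander: bundle of garment tags, 36 x 94 x 23 mm, to the right of the tin; origin under its centre
- hook_stand: fixed tall steel hook stand at the left of the counter: base plate 150 x 130 x 12 mm, origin at its underside near its middle; a pole 12 mm thick rises from it to 0.64 m above the counter and its hook, over 0.49 m up, points to the left and towards the robot. Reach round it; it does not move

How it is judged:
By the outcome, as a careful person would: the job done as asked, in the order asked, and still so for the second after the job is handed in, while the arm keeps its last pose, push and grip.
It also fails if it takes over 72 s, if anything falls off the work surface, if the arm or the gripper's body presses on something with over 40 N, if the wrist force passes 120 N, or if a joint passes its speed limit or range.

## Working session

There is one attempt and no reset: what is moved stays moved. The work goes in short steps, each a Python script; the robot and the scene stay as the last script left them, time stands still between calls to the robot, and variables do not carry over. Pictures are saved under pics/ and viewed, about 8 in all and at most 12, crops included, and the job is handed in when it is done.

```bash
mkdir -p pics; cat > h.py <<'E'
import numpy as np, cv2
from bench import robot
from scipy.spatial.transform import Rotation as R
def att(a):
    a=np.array(a,float)
    return a if a.shape==(3,3) else R.from_euler('xyz',a).as_matrix()
def cloud(d):
    z=d['z_map'];v,u=np.mgrid[:z.shape[0],:z.shape[1]]
    p=np.stack([(u-d['cx'])/d['fx']*z,(v-d['cy'])/d['fy']*z,z],-1)
    w=p@att(d['attitude']).T+np.array(d['origin']); w[z==0]=np.nan
    return w
def shot(n,name):
    d=robot.get_image(n); cv2.imwrite(f'pics/{name}.png',d['img']); d['w']=cloud(d)
    np.save(f'pics/{name}.npy',d['w']); return d
E
python3 - <<'E'
from h import *
for n in('top','side'):
    d=shot(n,n+'0'); print(n,d['origin'],d['attitude'],d['fx'],d['cx'],d['cy'])
a=cv2.imread('pics/top0.png');b=cv2.imread('pics/side0.png')
print(robot.tip_extent,robot.read_tcp_rot(),robot.read_clock())
E
```

```text
top [ 0.43596174 -0.1693389   1.02462909] [-3.00532222  0.01389435 -1.56312605] 354.22960702797 261.1935212465611 193.92138404599552
side [ 0.57760275 -1.07148186  0.76931052] [-2.20249967 -0.02054064  0.04943973] 347.09830068191854 255.43118876810522 193.09948252190827
0.025 [-1.45713621  1.56941606 -1.85291615] 0.1
```

View pics/top0.png

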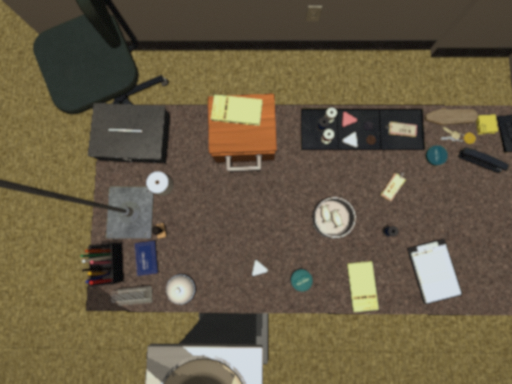

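View pics/side0.png

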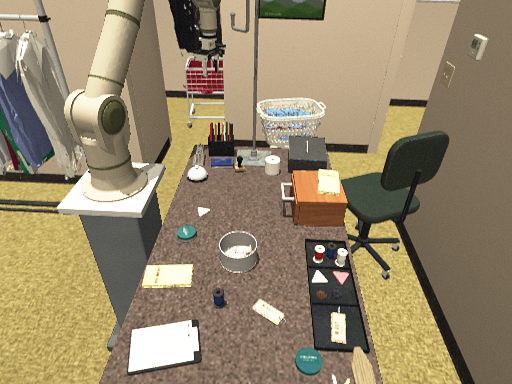

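Top view: the unit is at about (242,125) with its handle at (243,165), facing the robot. The tin is at (334,217) and the pole at (127,210). Next I measure the unit, handle and tin from the point clouds.

```bash
python3 - <<'E'
from h import *
for n in('top0','side0'):
    w=np.load(f'pics/{n}.npy'); print(n, w.reshape(-1,3).shape)
    if n=='top0': un=w[85:162,200:285]; ha=w[150:176,218:270]; ti=w[190:245,305:362]
    else: un=w[165:230,275:350]; ha=w[175:215,275:300]; ti=w[225:280,210:265]
    P=un.reshape(-1,3); 
    t=P[(abs(P[:,2]-.105)<.006)]
    r=cv2.minAreaRect(t[:,:2].astype(np.float32)); print('unit top',len(t),np.median(t[:,2]),r, np.percentile(t,[1,99],axis=0))
    print(cv2.boxPoints(r).round(3).tolist())
    H=ha.reshape(-1,3); xm=np.percentile(t[:,0],1)
    h=H[(H[:,2]>.06)&(H[:,2]<.095)&(H[:,0]<xm-.02)]
    if len(h)>3:
        print('handle',len(h),h.mean(0),np.percentile(h,[2,98],axis=0)); print(cv2.minAreaRect(h[:,:2].astype(np.float32)))
    T=ti.reshape(-1,3); q=T[(T[:,2]>.054)&(T[:,2]<.07)]
    A=np.c_[2*q[:,:2],np.ones(len(q))]; s=np.linalg.lstsq(A,(q[:,:2]**2).sum(1),rcond=None)[0]
    print('tin',len(q),s[:2],np.sqrt(s[2]+s[0]**2+s[1]**2),np.median(q[:,2]),'minmax',q.min(0),q.max(0), cv2.minEnclosingCircle(q[:,:2].astype(np.float32)))
a=cv2.imread('pics/top0.png')[85:245,190:370]
cv2.imwrite('pics/c0.png',cv2.resize(a,None,fx=4,fy=4,interpolation=cv2.INTER_CUBIC)[:600])
E
```

```text
top0 (196608, 3)
unit top 2659 0.10591653108354182 ((0.7567450404167175, -0.10144490003585815), (0.1613256186246872, 0.18195590376853943), 2.8077926635742188) [[ 0.67605151 -0.19139566  0.10152677]
 [ 0.83641728 -0.01176511  0.10987444]]
[[0.671999990940094, -0.014999999664723873], [0.6809999942779541, -0.19599999487400055], [0.8420000076293945, -0.18799999356269836], [0.8330000042915344, -0.007000000216066837]]
handle 161 [ 0.63975983 -0.1049388   0.08109953] [[ 0.63167422 -0.15139951  0.07609419]
 [ 0.65485233 -0.06141927  0.08521778]]
((0.6435012817382812, -0.10637475550174713), (0.0237379539757967, 0.09011130034923553), 0.6115233898162842)
tin 196 [ 0.50717042 -0.35543825] 0.05277009734459671 0.06265857622709964 minmax [ 0.45458133 -0.40989833  0.05425195] [ 0.56070399 -0.30116311  0.06820406] ((0.507108211517334, -0.35577115416526794), 0.05487188324332237)
side0 (196608, 3)
unit top 1089 0.10528333975203286 ((0.7553290724754333, -0.10308970510959625), (0.16102667152881622, 0.18500693142414093), 2.8586723804473877) [[ 0.67560412 -0.19509717  0.09968311]
 [ 0.83515615 -0.01760905  0.10890831]]
[[0.6700000166893005, -0.014999999664723873], [0.6800000071525574, -0.19900000095367432], [0.8399999737739563, -0.19099999964237213], [0.8309999704360962, -0.007000000216066837]]
handle 76 [ 0.64010878 -0.11188902  0.07967603] [[ 0.63153921 -0.1545865   0.07482399]
 [ 0.65406749 -0.06328731  0.08378606]]
((0.6425017714500427, -0.10799691081047058), (0.022074587643146515, 0.09494522958993912), 0.9695045948028564)
tin 219 [ 0.50584588 -0.3572391 ] 0.052830524263725344 0.06045796905544898 minmax [ 0.45140281 -0.4110663   0.05400922] [ 0.55899347 -0.30153652  0.06445397] ((0.506576657295227, -0.3566378653049469), 0.05580630525946617)
```

View pics/c0.png

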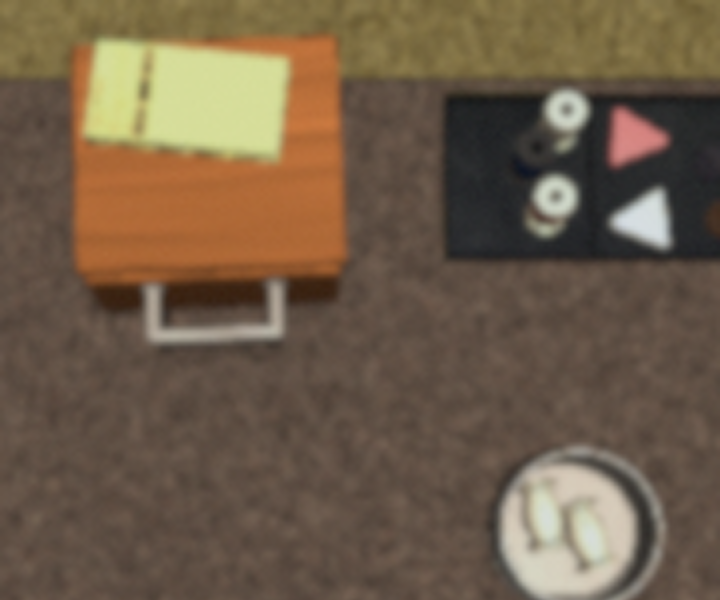

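Both cameras agree to about 2 mm. The unit yaw is +0.05 rad, the handle is near (0.640,-0.107), and the tin is at (0.507,-0.356). Before swinging the arm past the stand, I locate the pole and hook.

```bash
python3 - <<'E'
from h import *
for n in('top0','side0'):
    P=np.load(f'pics/{n}.npy').reshape(-1,3)
    P=P[~np.isnan(P[:,0])]
    q=P[(P[:,0]>.2)&(P[:,0]<.8)&(P[:,1]>.0)&(P[:,1]<.6)]
    for lo,hi in((.008,.02),(.1,.2),(.2,.3),(.3,.4),(.4,.47),(.47,.52),(.52,.58),(.58,.7)):
        s=q[(q[:,2]>lo)&(q[:,2]<hi)]
        if len(s): print(n,lo,len(s),np.percentile(s,[2,50,98],axis=0).round(3)[:,:2].tolist())
print(robot.read_joint_pos())
s=np.array([.28,.669]);a0=np.arctan2(s[1],s[0])
for r in(.43,.45,.48):
  for z in(.24,.3,.35):
    for dy in (0,):
        q=robot.ik([r*np.cos(a0),r*np.sin(a0),z],robot.read_tcp_rot()); print(r,z,None if q is None else np.round(q,3))
ux=np.array([np.cos(.05),np.sin(.05),0])
for s in(1,-1):
    y=s*ux;x=np.array([0,0,-1.]);M=np.c_[x,y,np.cross(x,y)]
    e=R.from_matrix(M).as_euler('xyz');print(e,robot.ik([.64,-.107,.2],e))
E
```

```text
top0 0.008 3151 [[0.283, 0.049], [0.488, 0.198], [0.673, 0.286]]
top0 0.1 421 [[0.335, 0.219], [0.393, 0.266], [0.526, 0.285]]
top0 0.2 126 [[0.515, 0.218], [0.52, 0.22], [0.527, 0.225]]
top0 0.3 187 [[0.515, 0.218], [0.52, 0.22], [0.527, 0.225]]
top0 0.4 198 [[0.515, 0.218], [0.52, 0.22], [0.527, 0.225]]
top0 0.47 179 [[0.515, 0.218], [0.52, 0.22], [0.526, 0.224]]
top0 0.52 4 [[0.519, 0.218], [0.52, 0.219], [0.522, 0.22]]
side0 0.008 832 [[0.282, 0.033], [0.472, 0.18], [0.679, 0.279]]
side0 0.1 231 [[0.334, 0.215], [0.402, 0.263], [0.525, 0.284]]
side0 0.2 83 [[0.514, 0.214], [0.52, 0.22], [0.527, 0.228]]
side0 0.3 233 [[0.217, 0.216], [0.275, 0.578], [0.525, 0.599]]
side0 0.4 81 [[0.515, 0.213], [0.52, 0.22], [0.527, 0.226]]
side0 0.47 121 [[0.43, 0.214], [0.485, 0.249], [0.525, 0.295]]
side0 0.52 193 [[0.287, 0.216], [0.488, 0.245], [0.526, 0.598]]
side0 0.58 75 [[0.484, 0.215], [0.516, 0.224], [0.526, 0.251]]
[-1.25168067  0.60003511 -0.00252921  1.60003216  0.00182429  0.94290708
 -0.07982534]
0.43 0.24 [-1.286  0.256 -0.025  2.247  0.011  0.64  -0.144]
0.43 0.3 [-1.286  0.169 -0.024  2.169  0.006  0.805 -0.138]
0.43 0.35 [-1.287  0.11  -0.022  2.095  0.003  0.938 -0.135]
0.45 0.24 [-1.282  0.279 -0.023  2.208  0.01   0.655 -0.138]
0.45 0.3 [-1.283  0.196 -0.021  2.132  0.006  0.815 -0.133]
0.45 0.35 [-1.284  0.139 -0.019  2.06   0.003  0.944 -0.13 ]
0.48 0.24 [-1.277  0.314 -0.021  2.149  0.01   0.68  -0.129]
0.48 0.3 [-1.278  0.235 -0.018  2.076  0.006  0.832 -0.125]
0.48 0.35 [-1.28   0.181 -0.016  2.006  0.003  0.956 -0.122]
[1.52079633 1.57079633 0.        ] [-0.14603563  0.57574752  0.34424272  1.83862992 -0.26643838  0.77241903
  0.3891242 ]
[-1.62079633  1.57079633  0.        ] [-0.54114837  0.82812507  1.11194187  1.86240572 -0.8729243   1.03917707
 -2.14917611]<sys>:0: UserWarning: Gimbal lock detected. Setting third angle to zero since it is not possible to uniquely determine all angles.
```

```bash
cat >> h.py <<'E'
YAW=.05
ux=np.array([np.cos(YAW),np.sin(YAW),0])
def down(y):
    x=np.array([0,0,-1.]);y=np.array(y,float)/np.linalg.norm(y)
    import warnings; warnings.simplefilter('ignore')
    return R.from_matrix(np.c_[x,y,np.cross(x,y)]).as_euler('xyz')
def st(m=''): print(m,'t',round(robot.read_clock(),2),'p',np.round(robot.read_tool_pos(),4),'F',np.round(robot.read_contact_force(),1),'gap',round(robot.read_finger_gap()*93,1))
E
python3 - <<'E'
from h import *
for n,sl in(('top0',np.s_[150:176,218:270]),('side0',np.s_[175:215,275:300])):
    H=np.load(f'pics/{n}.npy')[sl].reshape(-1,3)
    h=H[(H[:,2]>.07)&(H[:,2]<.09)&(H[:,0]<.65)&(abs(H[:,1]+.107)<.03)]
    u=h@ux; print(n,len(h),np.percentile(u,[2,50,98]), 'expect y',h[:,1].mean())
print('tool y',R.from_euler('xyz',robot.read_tcp_rot()).as_matrix()[:,1])
robot.goto_joints([-1.25,-.3,0,2.3,0,1.14,-.08]);st('A')
robot.gripper_to(.237,20)
robot.goto_joints([.1,-.3,0,2.3,0,1.14,-.08]);st('B')
for s in(1,-1): print(s,np.round(robot.ik([.64,-.107,.2],down(s*ux)),3))
E
```

```text
top0 81 [0.62670675 0.63067726 0.63643229] expect y -0.10834944168229772
side0 33 [0.62530301 0.62970288 0.63453608] expect y -0.10847147092852173
tool y [ 0.38552769  0.92269525 -0.00137136]
A t 2.03 p [0.1207 0.1837 0.4034] F [-0.2  0.6  0.7] gap 93.0
B t 4.91 p [ 0.2049 -0.0771  0.4033] F [-0.6 -0.1 -0.5] gap 21.9
1 [ 0.086  0.554 -0.012  1.823  0.009  0.764  0.12 ]
-1 [-0.541  0.828  1.112  1.862 -0.873  1.039 -2.149]
```

```bash
python3 - <<'E'
from h import *
o=down(ux); p=np.array([.6368,-.1075,.2])
robot.movep(p,o);st('above')
p[2]=.083; robot.move_l(p,.08);st('down')
robot.gripper_to(0,25);st('grip')
d=shot('side','side1'); a=d['img'][150:240,250:360]
cv2.imwrite('pics/c1.png',cv2.resize(a,None,fx=6,fy=6,interpolation=cv2.INTER_CUBIC))
E
```

```text
above t 6.65 p [ 0.6366 -0.1075  0.2011] F [0.2 0.4 0. ] gap 22.4
down t 8.26 p [ 0.6371 -0.1075  0.0835] F [ 0.3  0.8 -0. ] gap 21.7
grip t 8.64 p [ 0.636  -0.1076  0.0832] F [-4.5 -0.4  6.1] gap 9.1
```

View pics/c1.png

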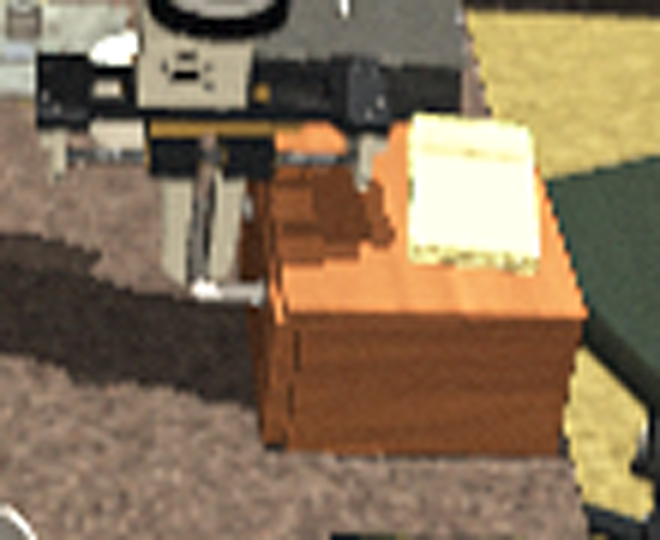

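The jaws are on the bar: the gap is 9 mm and the crop shows fingers either side of it. Now I pull.

```bash
python3 - <<'E'
from h import *
p0=robot.read_tool_pos(); p0=np.array(p0)
robot.move_l(p0-ux*.155,.1);st('pull')
for k in range(1,12):
    robot.move_l(p0-ux*(.155+.001*k),.05)
    f=robot.read_contact_force()@ux
    if abs(f)>10: break
st('stop %d'%k); print('trav',(p0-robot.read_tool_pos())@ux)
robot.gripper_to(.237);st('open')
p=np.array(robot.read_tool_pos()); p[2]=.2; robot.move_l(p,.15)
robot.goto_joints([.5,-.3,0,2.3,0,1.14,0]);st('away')
shot('top','top2');d=shot('side','side2')
a=cv2.imread('pics/top2.png')[85:245,190:370]
cv2.imwrite('pics/c2.png',cv2.resize(a,None,fx=4,fy=4,interpolation=cv2.INTER_CUBIC)[:600])
P=np.load('pics/top2.npy').reshape(-1,3)
for n in('top2','side2'):
    P=np.load(f'pics/{n}.npy').reshape(-1,3)
    k=P[(abs(P[:,0]-.60)<.1)&(abs(P[:,1]+.11)<.05)]
    k=k[(k@ux>.52)&(k@ux<.655)]
    for lo,hi in((.078,.094),(.052,.064),(.037,.049)):
        s=k[(k[:,2]>lo)&(k[:,2]<hi)]
        print(n,lo,len(s),s.mean(0).round(4),cv2.minEnclosingCircle(s[:,:2].astype(np.float32)),np.percentile(s,[2,98],axis=0).round(3).tolist())
E
```

```text
pull t 10.4 p [ 0.4808 -0.1148  0.0832] F [-1.8  5.4  3.4] gap 9.0
stop 10 t 12.9 p [ 0.4759 -0.115   0.0833] F [11.6  6.5 -9.5] gap 9.6
trav 0.16023710392412022
open t 13.38 p [ 0.4708 -0.1162  0.0832] F [0.  0.2 0.5] gap 22.0
away t 15.7 p [ 0.1592 -0.1513  0.403 ] F [ 0.1  1.  -0.5] gap 22.3
top2 0.078 33 [ 0.5822 -0.1118  0.0873] ((0.559587299823761, -0.12185924500226974), 0.04721466079354286) [[0.526, -0.156, 0.079], [0.605, -0.091, 0.092]]
top2 0.052 101 [ 0.602  -0.1105  0.0589] ((0.6266230344772339, -0.1045425683259964), 0.05205103009939194) [[0.576, -0.129, 0.053], [0.662, -0.072, 0.063]]
top2 0.037 1203 [ 0.5961 -0.1107  0.044 ] ((0.6067595481872559, -0.11336059868335724), 0.07280360907316208) [[0.539, -0.159, 0.04], [0.656, -0.062, 0.048]]
side2 0.078 23 [ 0.5949 -0.1187  0.0841] ((0.5944104790687561, -0.11390256881713867), 0.01128604169934988) [[0.587, -0.125, 0.078], [0.604, -0.109, 0.088]]
side2 0.052 64 [ 0.6077 -0.117   0.0565] ((0.6303240060806274, -0.11032261699438095), 0.0563797689974308) [[0.575, -0.149, 0.052], [0.662, -0.065, 0.062]]
side2 0.037 469 [ 0.5959 -0.1171  0.0433] ((0.5999276638031006, -0.11444754898548126), 0.0673237219452858) [[0.538, -0.158, 0.039], [0.657, -0.064, 0.047]]
```

View pics/c2.png

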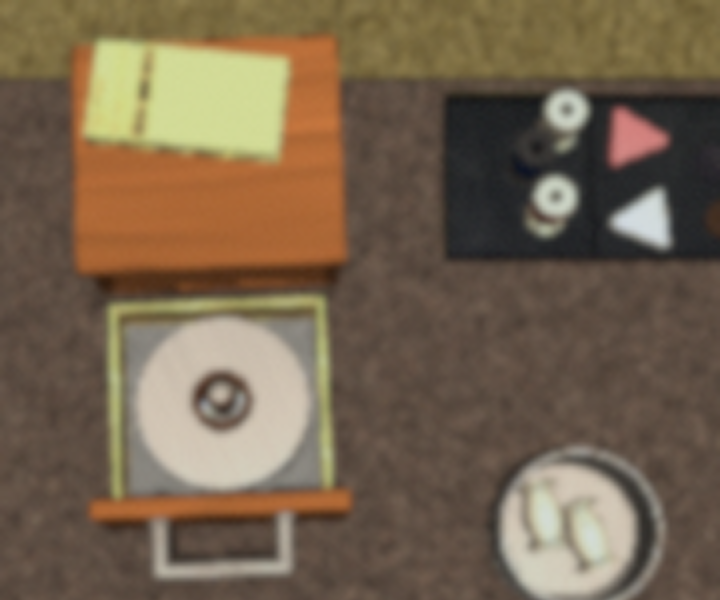

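The drawer is at its stop (0.160 travelled). The lid disc is centred at crop (222,403) and the knob top at about (222,396). Next I fix the lid and knob centre precisely and verify the tin.

```bash
cat >> h.py <<'E'
from scipy.optimize import least_squares
def ring(w,c,z,rlo,rhi,tol,rad,inner=False):
    """fit circle of known radius to outer boundary of points at height z near c"""
    m=(abs(w[...,2]-z)<tol)&(np.hypot(w[...,0]-c[0],w[...,1]-c[1])<rhi)
    p=w[m]; q=p[:,:2]
    an=np.arctan2(q[:,1]-c[1],q[:,0]-c[0]); rr=np.hypot(*(q-c).T); b=((an+np.pi)/(2*np.pi)*24).astype(int)%24
    e=[q[(b==i)][np.argmax(rr[b==i])] for i in range(24) if (b==i).any() and rr[b==i].max()>rlo]
    e=np.array(e)
    s=least_squares(lambda v:np.hypot(e[:,0]-v[0],e[:,1]-v[1])-v[2],[*c,rad],loss='soft_l1',f_scale=.002).x
    return s.round(4),len(e),p.mean(0).round(4)
E
python3 - <<'E'
from h import *
for n in('top2','side2'):
    w=np.load(f'pics/{n}.npy')
    print(n,'lid',ring(w,np.array([.595,-.113]),.043,.05,.066,.005,.062))
    print(' ring',ring(w,np.array([.595,-.113]),.059,.014,.026,.005,.021))
    print(' knob',ring(w,np.array([.595,-.113]),.086,.004,.016,.006,.011))
    print(' tin',ring(w,np.array([.507,-.356]),.062,.045,.06,.006,.0545))
    P=w.reshape(-1,3);t=P[(abs(P[:,2]-.062)<.006)&(np.hypot(P[:,0]-.507,P[:,1]+.356)<.06)]
    s=least_squares(lambda v:np.hypot(t[:,0]-v[0],t[:,1]-v[1])-.053,[.507,-.356],loss='soft_l1',f_scale=.002).x
    print(' tin mid',s,len(t))
E
```

```text
top2 lid (array([ 0.5961, -0.1105,  0.0616]), 24, array([ 0.5951, -0.1108,  0.044 ]))
 ring (array([ 0.5957, -0.1102,  0.02  ]), 24, array([ 0.5953, -0.1105,  0.0597]))
 knob (array([ 0.5957, -0.1106,  0.0097]), 21, array([ 0.5951, -0.1108,  0.0871]))
 tin (array([ 0.5074, -0.3557,  0.0545]), 24, array([ 0.5094, -0.3596,  0.0621]))
 tin mid [ 0.50721202 -0.35547024] 190
side2 lid (array([ 0.5948, -0.1123,  0.0611]), 22, array([ 0.5943, -0.1167,  0.0434]))
 ring (array([ 0.5945, -0.1133,  0.0187]), 18, array([ 0.5937, -0.1184,  0.0578]))
 knob (array([ 0.5951, -0.1121,  0.0097]), 12, array([ 0.5951, -0.1181,  0.0855]))
 tin (array([ 0.5059, -0.3569,  0.0547]), 24, array([ 0.5053, -0.3582,  0.0607]))
 tin mid [ 0.50599817 -0.35741513] 181
```

```bash
python3 - <<'E'
from h import *
o=down(ux); p=np.array([.5955,-.1113,.2])
robot.gripper_to(.54,30)
robot.movep(p,o)
p[2]=.12; robot.move_l(p,.12)
p[2]=.088; robot.move_l(p,.05);st('at knob')
robot.gripper_to(0,30);st('grip')
p=np.array(robot.read_tool_pos());print(p)
q=p.copy();q[2]+=.01;robot.move_l(q,.04);st('lift1')
q[2]=p[2]+.13;robot.move_l(q,.12);st('lift')
d=shot('side','side3');a=d['img'][100:280,190:370]
cv2.imwrite('pics/c3.png',cv2.resize(a,None,fx=3.3,fy=3.3,interpolation=cv2.INTER_CUBIC))
E
```

```text
at knob t 19.84 p [ 0.5956 -0.1113  0.088 ] F [ 0.  -0.5  0.2] gap 50.0
grip t 20.42 p [ 0.5955 -0.1113  0.0881] F [ 0.1 -0.6  1.6] gap 21.4
[ 0.59545398 -0.1113345   0.08811666]
lift1 t 20.82 p [ 0.5955 -0.1114  0.0984] F [-0.3 -0.8 -4.6] gap 21.4
lift t 21.97 p [ 0.595  -0.1113  0.2173] F [ 0.1 -0.4 -4.3] gap 21.1
```

View pics/c3.png

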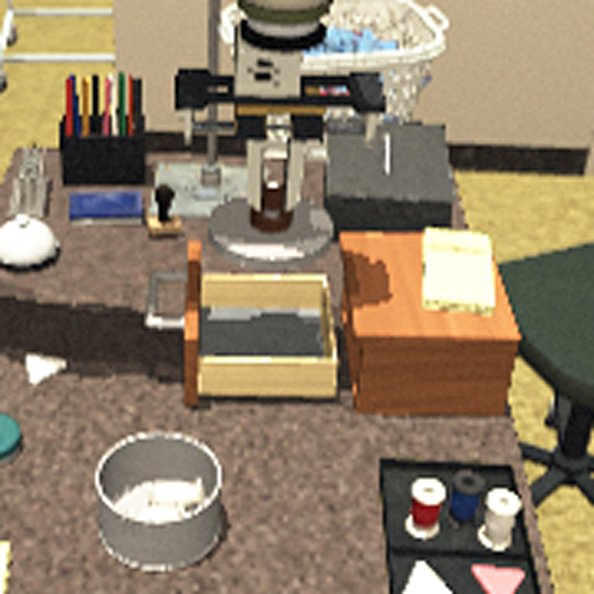

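Lifted level: the crop shows the tray hanging clear of the drawer, and the weight reads 4.4 N. Next I carry it over the tin and check the lid circle against the tin from the side camera.

```bash
python3 - <<'E'
from h import *
p=np.array([.5955-.0888,-.1113-.245,.2173])
robot.move_l(p,.15)
p[2]=.165;robot.move_l(p,.1);robot.wait(.3);st('hover')
d=shot('side','side4');w=d['w']; d2=shot('top','top4')
a=d['img'][150:300,160:310]
cv2.imwrite('pics/c4.png',cv2.resize(a,None,fx=4,fy=4,interpolation=cv2.INTER_CUBIC))
# nested lid top at z = origin+.027
z=p[2]-.0721+.027
for n,w in(('side',w),('top',d2['w'])):
    for dz in(0,):
        try: print(n,ring(w,p[:2],z,.05,.068,.005,.062))
        except Exception as e: print(n,e)
    P=w.reshape(-1,3);t=P[(np.hypot(P[:,0]-p[0],P[:,1]-p[1])<.07)&(abs(P[:,2]-z)<.01)]
    A=np.c_[t[:,:2]-p[:2],np.ones(len(t))];print('plane',np.linalg.lstsq(A,t[:,2],rcond=None)[0],z,len(t))
    P=P[(abs(P[:,2]-.062)<.006)&(np.hypot(P[:,0]-.507,P[:,1]+.356)<.06)]
    print(len(P))
    if len(P)>10:print(' tin',least_squares(lambda v:np.hypot(P[:,0]-v[0],P[:,1]-v[1])-.053,[.507,-.356],loss='soft_l1',f_scale=.002).x)
E
```

```text
hover t 24.88 p [ 0.5069 -0.3565  0.1656] F [ 0.   0.5 -4.4] gap 21.0
side (array([ 0.5072, -0.3574,  0.0615]), 23, array([ 0.5081, -0.3705,  0.1205]))
plane [-0.00243008  0.02811922  0.12071843] 0.1199 934
100
 tin [ 0.50565053 -0.35720465]
top (array([ 0.5081, -0.3546,  0.0612]), 16, array([ 0.5016, -0.3264,  0.1212]))
plane [ 0.00334367 -0.00981677  0.12150177] 0.1199 766
1
```

View pics/c4.png

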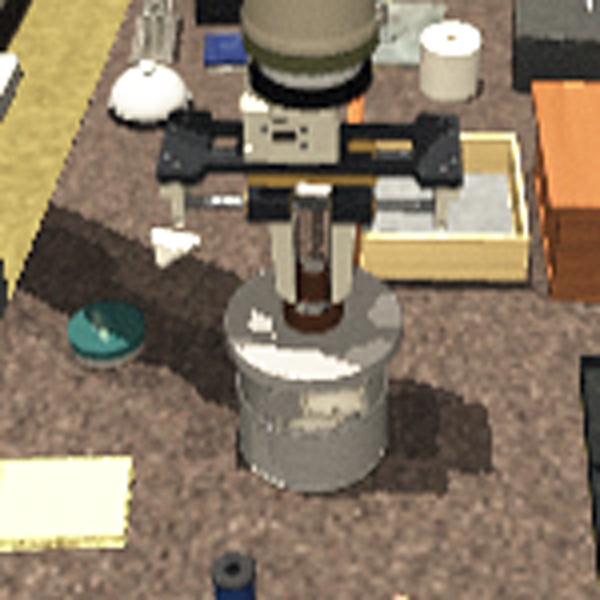

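The tray hangs level and centred over the tin, with camera disagreement of 1 mm or less. I shift x by about -0.4 mm and lower under force watch.

```bash
python3 - <<'E'
from h import *
p=np.array([.5064,-.3564,.165])
robot.move_l(p,.05)
p[2]=.142;robot.move_l(p,.06);st()
log=[]
while p[2]>.1125:
    p[2]-=.002 if p[2]>.118 else .001
    robot.move_l(p,.03);f=robot.read_contact_force();log.append((round(p[2],4),*np.round(f,1)))
    if f[2]>3 or np.hypot(f[0],f[1])>6: break
print(*log,sep='\n');st('seat')
d=shot('side','side5');a=d['img'][150:300,160:310]
cv2.imwrite('pics/c5.png',cv2.resize(a,None,fx=4,fy=4,interpolation=cv2.INTER_CUBIC))
print(ring(d['w'],p[:2],.069,.05,.068,.005,.062))
E
```

```text
t 25.76 p [ 0.5063 -0.3563  0.1415] F [-0.5 -0.8 -4.4] gap 21.3
(np.float64(0.14), np.float64(0.3), np.float64(-0.3), np.float64(-3.1))
(np.float64(0.138), np.float64(-0.6), np.float64(0.0), np.float64(-3.7))
(np.float64(0.136), np.float64(0.7), np.float64(-0.3), np.float64(-4.2))
(np.float64(0.134), np.float64(0.1), np.float64(-0.1), np.float64(-2.9))
(np.float64(0.132), np.float64(-0.4), np.float64(0.1), np.float64(-4.1))
(np.float64(0.13), np.float64(0.5), np.float64(-0.4), np.float64(-3.8))
(np.float64(0.128), np.float64(-0.4), np.float64(0.6), np.float64(-4.3))
(np.float64(0.126), np.float64(0.8), np.float64(0.3), np.float64(-3.7))
(np.float64(0.124), np.float64(1.1), np.float64(-0.5), np.float64(-3.5))
(np.float64(0.122), np.float64(-0.0), np.float64(-0.0), np.float64(-3.2))
(np.float64(0.12), np.float64(0.1), np.float64(-0.3), np.float64(-3.9))
(np.float64(0.118), np.float64(0.5), np.float64(-0.5), np.float64(-3.9))
(np.float64(0.117), np.float64(0.4), np.float64(-0.9), np.float64(-4.2))
(np.float64(0.116), np.float64(0.7), np.float64(0.1), np.float64(-3.4))
(np.float64(0.115), np.float64(-0.4), np.float64(0.2), np.float64(-3.2))
(np.float64(0.114), np.float64(-0.2), np.float64(0.2), np.float64(-1.3))
(np.float64(0.113), np.float64(-3.0), np.float64(2.1), np.float64(9.1))
seat t 30.01 p [ 0.5065 -0.3565  0.1141] F [-3.   2.1  9.1] gap 21.5
(array([ 0.5066, -0.3575,  0.0614]), 23, array([ 0.5078, -0.3698,  0.0692]))
```

View pics/c5.png

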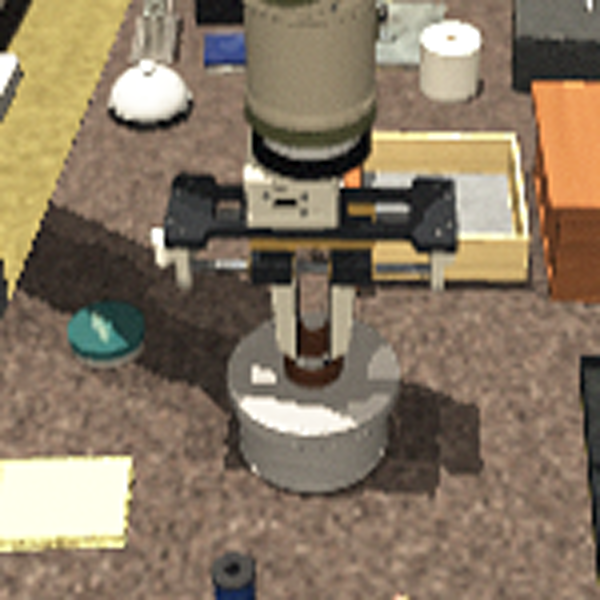

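It came home exactly at the predicted height (TCP 0.1141, lid top 0.069, upward push on contact). Now I release the knob, go down around the ring and grip it.

```bash
python3 - <<'E'
from h import *
p=np.array([.5065,-.3564,.1141])
robot.gripper_to(.2,30)   # small opening first
robot.move_l(p,.05);st('freed')
robot.gripper_to(.72);
p[2]=.1;robot.move_l(p,.05);st()
p[2]=.0965;robot.move_l(p,.03);st('low')
robot.gripper_to(0,25);st('ring grip')
p=np.array(robot.read_tool_pos())
q=p.copy();q[2]+=.01;robot.move_l(q,.03);st('lift1')
d=shot('side','side6');a=d['img'][150:300,160:310]
cv2.imwrite('pics/c6.png',cv2.resize(a,None,fx=4,fy=4,interpolation=cv2.INTER_CUBIC))
print(ring(d['w'],p[:2],.079,.05,.068,.006,.062))
E
```

```text
freed t 30.52 p [ 0.5066 -0.3564  0.1142] F [-0.7  0.4  0.7] gap 21.3
 t 31.85 p [ 0.5063 -0.3562  0.0994] F [0.  0.1 0.3] gap 66.9
low t 32.12 p [ 0.5064 -0.3564  0.0964] F [ 0.7  0.5 -0.9] gap 66.9
ring grip t 32.65 p [ 0.5065 -0.3564  0.0966] F [ 0.  -0.   1.2] gap 41.6
lift1 t 33.13 p [ 0.5065 -0.3565  0.1068] F [ 0.4  0.  -0.7] gap 41.7
(array([ 0.5073, -0.3572,  0.0616]), 23, array([ 0.5085, -0.3713,  0.0793]))
```

View pics/c6.png

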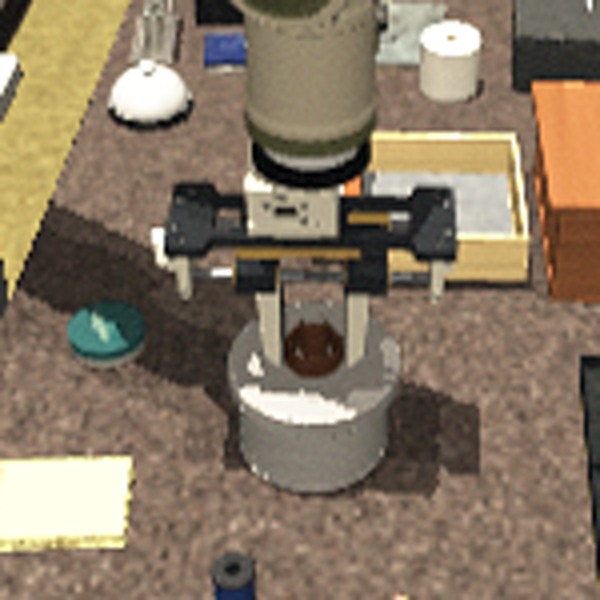

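The ring is held (gap 41.7 mm, matching its 42 mm) and the lid has risen 10 mm. I lift on to 10 cm.

```bash
python3 - <<'E'
from h import *
p=np.array([.5065,-.3564,.1966]);robot.move_l(p,.06);robot.wait(.5);st('up')
d=shot('side','side7');t=shot('top','top7');a=d['img'][110:300,130:320]
cv2.imwrite('pics/c7.png',cv2.resize(a,None,fx=3.1,fy=3.1,interpolation=cv2.INTER_CUBIC))
w=d['w'];print('lid',ring(w,p[:2],.169,.05,.068,.006,.062))
P=w.reshape(-1,3);m=np.hypot(P[:,0]-.5065,P[:,1]+.3567)
for z in(.066,.062): 
    try: print('flange',ring(w,p[:2],z,.045,.063,.004,.0575))
    except Exception as e: print(e)
s=P[(m<.056)&(P[:,2]<.1)&(P[:,2]>.03)];print(np.histogram(s[:,2],bins=np.arange(.03,.104,.005)))
E
```

```text
up t 35.33 p [ 0.5065 -0.3564  0.1966] F [-0.3 -0.1 -1.3] gap 41.3
lid (array([ 0.5069, -0.3576,  0.0614]), 23, array([ 0.5082, -0.3708,  0.1692]))
flange (array([ 0.5075, -0.3576,  0.0568]), 21, array([ 0.5091, -0.3716,  0.066 ]))
flange (array([ 0.5073, -0.3577,  0.0561]), 21, array([ 0.51  , -0.3669,  0.0635]))
(array([ 46,  38,  70, 255, 197,  90,  74, 208,   5,   6,   6,   2,  10,
         8]), array([0.03 , 0.035, 0.04 , 0.045, 0.05 , 0.055, 0.06 , 0.065, 0.07 ,
       0.075, 0.08 , 0.085, 0.09 , 0.095, 0.1  ]))
```

View pics/c7.png

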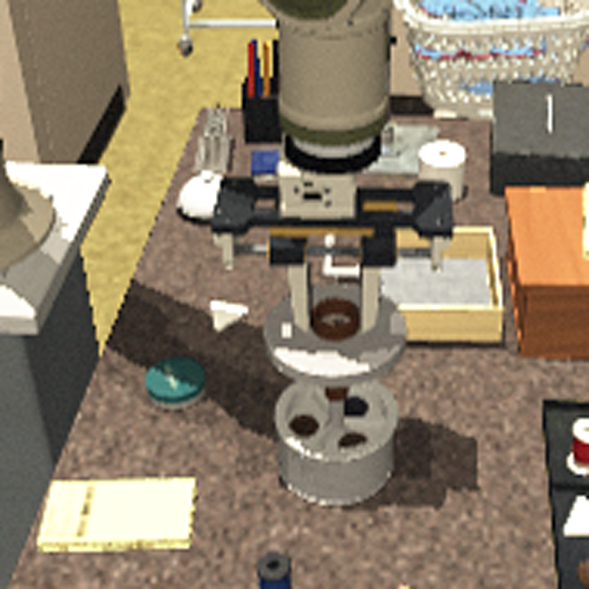

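The outer lid is held level at 0.169 (+100 mm). The inner lid sits seated in the tin with its flange at 0.066 and all three buttons visible, the drawer is open and the bystanders stand where they did. I hand the job in.

```bash
python3 -c "
from h import *
robot.job_done();st('end')"
```

```text
the job is handed in; nothing more can be done
the job is handed in; nothing more can be done
```

The job is done and handed in, at about 35 s of the 72 s allowed.

- **Drawer:** I pulled it to its stop, with 0.160 m of travel measured, and left it open.
- **Seating the inner lid:** I lifted the covered tray by its knob and carried it level to the tin. It went in without side load, and the upward push came at the predicted height (tool at 0.1141 m).
- **Lifting the outer lid:** I let go of the knob, gripped the wooden ring (gap 41–42 mm, ring 42 mm) and lifted straight up 10 cm.

Last checks:
- **Outer lid:** held with its top at 0.169 m, 100 mm above where it sat. It looked level in the last picture.
- **Inner lid:** its flange top measured 0.066 m, which is fully home, and all three buttons are visible.
- **Tin and bystanders:** the tin and the other objects in the last picture look to be where they stood.

No checks failed. The two cameras disagreed by 1 to 2 mm on absolute positions, so I placed the tray by the lid-to-tin distance, on which they agreed to about 0.5 mm.

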